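# Rock a stuck plug-in module out of its test socket

## Robot

A 6-joint arm with a two-finger parallel gripper is mounted at the origin on the work surface. World frame = base frame: x ahead of the robot, y to its left, z up, the work surface at z = 0. Lengths are in mm, angles in rad, forces in N, time in s.
With the tool pointing down it reaches from about 400 to 925 mm from the base axis. Payload 12.5 kg.
Tool frame: the origin (TCP) lies midway between the tips of the shut fingers; the grasp point (between the pads) lies 19 mm behind it; x points along the fingers, y is the direction in which the jaws open and shut, and the axes are right-handed (so a half turn about x gives the same grasp; the last joint's range is limited). The gripper opens to 95 mm and grips with 3 to 60 N. Pads are 20 mm wide; open, the fingers measure 119 mm over their backs; the gripper's body (75 mm by 180 mm) begins 59 mm behind the grasp point.
Start: joints at [-1.208, 0.491, 1.559, -0, 1.092, -0.106], TCP at [282.409, -557.577, 214.661] pointing down, gripper open.
Joint ranges: [-3.1, 3.1], [-0.84, 2.19], [0.05, 2.79], [-1.13, 4.28], [0.06, 2.93], [-2.69, 2.69]. Speed limits (rad/s): [2.22, 2.22, 2.79, 3.14, 3.14, 3.14].

## Interface

Orientations are given as [roll, pitch, yaw] about the fixed x, y, z axes, in that order (R = Rz(yaw) Ry(pitch) Rx(roll)).
In Python, from cell import sensors, read_camera, get_calibration, order gives the robot as it stands. The module is installed in compiled form; this text tells all that it offers.
- The arm moves only by the tool servo_tool, never from a script. Its argument "steps" is text: rows parted by semicolons, each of 7 numbers parted by spaces: the shift along the tool's x, y, z in mm, then the turn, a rotation vector about the tool's x, y, z in rad, then the finger opening in mm, from 0 to 95.1. A call has exactly 8 rows; each row shifts and turns the pose as measured when the row begins, along the tool's axes as they then stand; what a row does not reach is not made up. A row lasts 1/10 s, in which the tool goes at most 50 mm and 8.59 degrees, less where a joint would pass 70% of its speed; a pose out of reach is approached as far as the arm can. A call is refused whole if a number of a shift passes 50 or a number of a turn 0.15, either way. A call with a gripper value outside its range is refused whole. The fingers move at their own pace and stop on an object; the grip force is fixed at half the most. Time passes only in rows, so rows that do not move let the fingers close, or fill a call up. It gives the time, the measured TCP pose, the force and the opening at its end, in the units of the state.
- sensors.state(): the state, without advancing time (a new reading comes with each control period).
- read_camera(name): name is "scene" or "side" or "wrist"; returns (picture, depth): 384x512x3 uint8, blue, green, red; 384x512 float32, mm along the optical axis (not along the pixel's ray), 0 where there is no reading.
- get_calibration(name): a dict with "mtx" (3x3 intrinsics, pixels), "distortion" ([k1, k2, p1, p2, k3] as OpenCV has them; the pictures are not rectified), "R" (3x3) and "t" (3): a world point X has camera coordinates R X + t. Camera axes: x right, y down, z forward; pixel columns grow to the right and rows downward; lengths in mm; the calibration is good to about 2 mm. A picture is of the moment at which its call begins: read the wrist's pose just before it. get_calibration takes no time and is no camera call; for the wrist camera it gives the pose at the moment of the call.
- order.job_done(): hands the job in, once; it reports no verdict.
The state is a dict: "t": time; "joints": joint angles; "qvel": joint speeds; "tau": joint torques, N m; "eef_pos": TCP position; "tcp_rot": TCP orientation; "ft_force": force on the tool from outside, world axes, zero at the start; "moment": the same for the moment, N m; "opening": opening from 0.0 (shut) to 1.0 (fully open).
Only numpy, scipy, OpenCV 4.12 (cv2) and the standard library are available. Lean on these libraries where they do the work, as an engineer would, in place of code of your own. Each camera call takes 0.05 s, during which the arm holds its last target.

## Task

The rectangular plug-in module is jammed in its socket on the steel carrier plate, which only rests by its own weight on two guide pins, so a straight pull lifts the whole plate. Take hold of the module and rock it, leaning it to one end of its long side and then to the other several times over, easing it up a little with each swing until it comes free, without pulling the carrier plate up off its base. Finish still holding the module upright and still over its socket, just clear of it with about 20 mm of air under the module; leave the round module and the other things on the bench where they are.

Things in the scene. Friction and masses are not known exactly. Their poses are not given: they have to be found in the camera images.
- module_centre (a point): Centre, half-way up, of the loose rectangular plug-in module: a plain dark grey block 26 mm (its x) by 56 mm (its y) by 64 mm tall (z up), aluminium band on its two long sides, 150 to 310 g. Seated, 46 mm of it stands above the socket's rim; it can be gripped there across either pair of sides. Rocking means leaning it about its x axis: one 26 mm wide end face rises, the other sinks.
- module_foot (a point): Centre of the underside of the rectangular module, same axes; 32 mm below its centre. It is free of the brass bars once it is 14 mm up from the socket floor, and clear of the socket above the rim.
- socket_mouth (a point): Centre of the socket's rim, a point of the steel carrier plate (90 mm in x, 160 mm in y); same axes as the seated module; rim 42 mm above the bench and 26 mm above the plate. The socket is a black walled slot along y, outside 41 mm (x) by 90 mm (y), 18 mm deep; the module has 1.5 mm of play to each side in x.
- socket_floor (a point): Centre of the socket's flat floor, 18 mm below the rim, on which the seated module stands. A seated module that leans stands on its low end, so its middle rises by half its length times the angle.
- bars (a point): Midway between two sprung brass bars that pinch the module's two end faces 6 mm below the rim; they lie along x, press with about 19 N each and give up to 2.5 mm. Their friction holds the module with more than the carrier's weight. Swings of about 0.15 rad to either side, turning at this level, with 1 to 2 mm of rise per swing, make the ends slip past the bars without lifting the carrier.
- carrier (a joint): Height in m of the steel carrier plate (1.4 kg) above its rest on the black base; 0 when resting, up to 0.03. It slides freely up two steel guide pins (8 mm thick, 72 mm to either side along y, tops 30 mm above the bench) and nothing but its weight holds it down.
- nest: Fixed black base plate under the carrier, 100 mm (x) by 170 mm (y) by 6 mm, origin at the centre of its underside on the bench, same axes as the socket.
- nest_b: Another fixed base with a steel carrier, 100 mm by 170 mm, which holds the round module in a round black socket (rim 42 mm above the bench); not to be used. Origin at the centre of its underside.
- round_module: Loose round module, 46 mm across and 54 mm tall, standing in the round socket, top 74 mm above the bench; leave alone. Origin at the centre of its underside.
- tape: Loose roll of tape, ring 84 mm across and 20 mm high; bystander.
- standoff: Loose brass standoff on end, 16 mm thick, 36 mm high; bystander.
- meter: Loose hand-held meter lying on its back, 150 by 75 by 34 mm; bystander.
- driver: Loose screwdriver lying down; bystander.
- spool: Loose metal spool, 60 mm across and 44 mm high; bystander.
- parts_dish: Loose white parts dish, 80 mm across and 25 mm high; bystander.
Not all that is in view belongs to the job. Leave any pink or turquoise look-alike of the part that bears module_centre alone.

How it is judged:
By the outcome, as a careful person would: the job done as asked, in the order asked, and still so for the second after the job is handed in, while the arm keeps its last pose, push and grip.
It also fails if it takes over 42 s, if anything falls off the work surface, if the arm or the gripper's body presses on something with over 40 N, if the wrist force passes 120 N, or if a joint passes its speed limit or range.

## Working session

There is one attempt and no reset: what is moved stays moved. The work goes in short steps, Python scripts to look and compute and a tool call to move; the robot and the scene stay as the last step left them, time stands still between calls to the robot, and variables do not carry over. Pictures are saved under pics/ and viewed, and the job is handed in when it is done.

Besides the shell and the picture viewer there is one more tool, called after ">>>" in YAML: its name, and indented under it one key for each argument. servo_tool: Moves the arm, as the interface text tells. Its arguments: {"type":"object","properties":{"steps":{"type":"string"}},"required":["steps"]}

```bash
ls; mkdir -p pics; python3 - <<'E'
from cell import sensors, read_camera, get_calibration
import cv2,numpy as np
print(sensors.state())
for n in ["scene","side","wrist"]:
    c=get_calibration(n)
    p,d=read_camera(n)
    cv2.imwrite(f"pics/{n}0.png",p); np.savez(f"pics/{n}0.npz",p=p,d=d,**{k:np.array(c[k]) for k in c})
    print(n,{k:np.round(np.array(c[k]),3).tolist() for k in c},(d>0).mean())
E
```

```text
pics
{'t': 0.0, 'joints': array([-1.20758784e+00,  4.91567845e-01,  1.55949039e+00, -2.11321180e-05,
        1.09169870e+00, -1.05589984e-01]), 'qvel': array([-0.00185945,  0.00054245,  0.00140901, -0.00010174, -0.00059095,
        0.00070819]), 'tau': array([-1.30461856e-03, -6.12640214e+01, -2.58186686e+01,  6.92513608e-02,
        4.81570722e-02, -5.22318010e-05]), 'eef_pos': array([ 282.31100092, -557.31052178,  214.04250708]), 'tcp_rot': array([-1.66029059,  1.5696319 ,  1.95011029]), 'ft_force': array([-0.91350199, -0.06702904, -0.29200796]), 'moment': array([-0.01574663, -0.02931729, -0.02362764]), 'opening': 1.0001499011093427}
scene {'mtx': [[472.022, 0.0, 249.573], [0.0, 472.022, 181.64], [0.0, 0.0, 1.0]], 'distortion': [-0.112, 0.0, 0.0, 0.0, 0.0], 'R': [[0.751, 0.66, 0.004], [0.443, -0.5, -0.744], [-0.489, 0.561, -0.668]], 't': [-467.38, -192.642, 1439.666]} 0.9958292643229166
side {'mtx': [[362.94, 0.0, 256.341], [0.0, 362.94, 188.743], [0.0, 0.0, 1.0]], 'distortion': [-0.027, 0.0, 0.0, 0.0, 0.0], 'R': [[-0.876, -0.482, 0.0], [-0.269, 0.488, -0.83], [0.4, -0.728, -0.557]], 't': [519.005, 222.068, 637.785]} 0.9958648681640625
wrist {'mtx': [[321.184, 0.0, 252.841], [0.0, 321.184, 192.175], [0.0, 0.0, 1.0]], 'distortion': [0.013, 0.0, 0.0, 0.0, 0.0], 'R': [[0.452, -0.892, -0.0], [-0.854, -0.433, 0.288], [-0.257, -0.13, -0.958]], 't': [-624.623, -34.033, 390.956]} 0.9959818522135416
```

View pics/scene0.png

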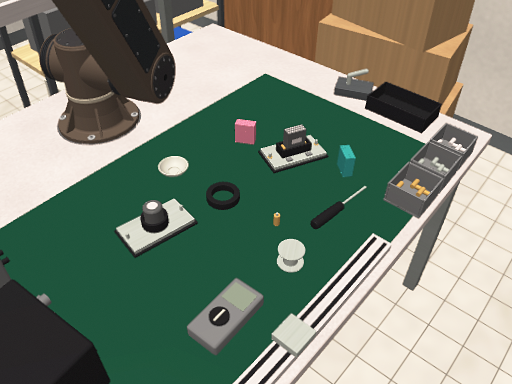

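View pics/side0.png

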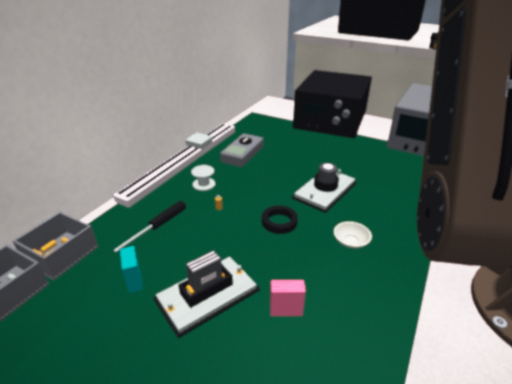

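View pics/wrist0.png

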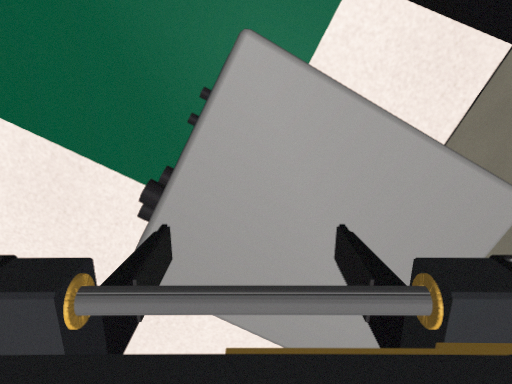

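The module stands on its carrier at about (294,140) in the scene view and (205,275) in the side view. The pink block (245,131) and the turquoise block (346,160) in the scene view are the look-alikes. The wrist camera sees only a grey box next to the start pose.

```bash
cat > h.py <<'E'
import numpy as np,cv2
def cloud(f):
    z=np.load(f); d=z['d'];h,w=d.shape
    u,v=np.meshgrid(np.arange(w),np.arange(h))
    n=cv2.undistortPoints(np.stack([u,v],-1).reshape(-1,1,2).astype(np.float32),z['mtx'],z['distortion']).reshape(h,w,2)
    c=np.dstack([n[...,0]*d,n[...,1]*d,d])
    X=(c-z['t'])@z['R']   # R^T (c-t)
    X[d<=0]=np.nan
    return z['p'],X
def ray(f,uv,zp):
    z=np.load(f)
    n=cv2.undistortPoints(np.array(uv,np.float32).reshape(-1,1,2),z['mtx'],z['distortion']).reshape(-1,2)
    r=np.c_[n,np.ones(len(n))]@z['R']; o=-z['R'].T@z['t']
    return o+r*((zp-o[2])/r[:,2])[:,None]
E
python3 - <<'E'
from h import *
for n,box in [("scene",(255,120,335,175)),("side",(145,245,270,335))]:
    p,X=cloud(f"pics/{n}0.npz"); x0,y0,x1,y1=box
    cv2.imwrite(f"pics/{n}_crop.png",cv2.resize(p[y0:y1,x0:x1],None,fx=6,fy=6,interpolation=cv2.INTER_CUBIC))
    S=X[y0:y1,x0:x1].reshape(-1,3);P=p[y0:y1,x0:x1].reshape(-1,3)
    bright=P.min(1)>150
    Z=S[:,2]
    print(n,np.histogram(Z,bins=np.arange(-10,110,5)))
    m=bright&(Z>8)&(Z<24)
    r=cv2.minAreaRect(S[m,:2].astype(np.float32));print("plate",r, m.sum(),np.median(S[m],0))
    t=(Z>78)&(Z<98)
    r=cv2.minAreaRect(S[t,:2].astype(np.float32));print("top",r,t.sum(),S[t].mean(0))
E
```

```text
scene (array([   2,  827, 1779,  187,  259,  486,   92,   65,   56,   93,  125,
         27,   36,   37,   45,   28,   30,   38,   31,  122,   17,    0,
          0]), array([-10,  -5,   0,   5,  10,  15,  20,  25,  30,  35,  40,  45,  50,
        55,  60,  65,  70,  75,  80,  85,  90,  95, 100, 105]))
plate ((556.4756469726562, 257.8499450683594), (162.24453735351562, 93.24669647216797), 66.15222930908203) 554 [565.78175003 228.1164841   16.05817156]
top ((555.7050170898438, 256.4490661621094), (57.89101028442383, 29.344343185424805), 66.587890625) 184 [557.90047234 254.30730154  86.4410833 ]
side (array([   0,   11, 6409,  616,  180, 2002,  169,  125,  135,  139,  395,
        100,   62,   69,   66,   73,   75,   72,   73,  147,  279,    0,
          0]), array([-10,  -5,   0,   5,  10,  15,  20,  25,  30,  35,  40,  45,  50,
        55,  60,  65,  70,  75,  80,  85,  90,  95, 100, 105]))
plate ((554.9000854492188, 257.66839599609375), (160.1830291748047, 91.92987823486328), 65.20465850830078) 1919 [542.80168778 290.31805226  18.10455522]
top ((554.4641723632812, 258.0149841308594), (56.570152282714844, 27.811887741088867), 65.67442321777344) 528 [552.37413171 261.32731352  88.3264039 ]
```

```bash
cat >> h.py <<'E'
from scipy.spatial.transform import Rotation as Ro
def pose():
    from cell import sensors
    s=sensors.state(); return np.array(s['eef_pos']),Ro.from_euler('xyz',s['tcp_rot']),s
def plan(p,R,pg,Rg,n):
    "n equal rows, straight line, slerp"
    rv=(R.inv()*Rg).as_rotvec(); rows=[]
    q,Q=p.copy(),R
    for i in range(1,n+1):
        q2=p+(pg-p)*i/n; Q2=R*Ro.from_rotvec(rv*i/n)
        rows.append(np.r_[Q.inv().apply(q2-q),(Q.inv()*Q2).as_rotvec()]); q,Q=q2,Q2
    return rows
def goalR(a,like):
    "tool x down, y along angle a (or a+pi), nearest to like"
    c=[]
    for b in (a,a+np.pi):
        y=np.array([np.cos(b),np.sin(b),0]);x=np.array([0,0,-1.]);c.append(Ro.from_matrix(np.c_[x,y,np.cross(x,y)]))
    return c
E
python3 - <<'E'
from h import *
p,R,s=pose();print(R.as_matrix().round(3),np.linalg.norm(p[:2]))
for Rg in goalR(np.radians(66),R):
    rv=(R.inv()*Rg).as_rotvec();print(rv)
    # last joint: tool yaw about down; dyaw_world=-rv[0]; j1 change 
    for r in plan(p,R,np.array([555,257.5,160]),Rg,20)[::9]: print(r.round(3))
E
```

```text
[[-0.     0.452 -0.892]
 [ 0.001 -0.892 -0.452]
 [-1.    -0.001 -0.   ]] 624.8243834965737
[-2.25386087e+00 -9.62205324e-04  3.74136289e-04]
[  2.737 -30.185 -30.572  -0.113  -0.      0.   ]
[  2.718  10.013 -41.781  -0.113  -0.      0.   ]
[  2.71   40.765 -13.571  -0.113  -0.      0.   ]
[8.87731576e-01 3.09901105e-04 7.97005000e-04]
[  2.737 -30.185 -30.572   0.044   0.      0.   ]
[  2.728 -39.7   -16.424   0.044   0.      0.   ]
[  2.714 -42.964   0.31    0.044   0.      0.   ]
```

```bash
python3 - <<'E'
from h import *
p,R,s=pose()
Rg=goalR(np.radians(66),R)[0]
print("; ".join(" ".join(f"{v:g}" for v in np.r_[r[:3].round(0),r[3:].round(3)+0])+" 95" for r in plan(p,R,np.array([555,257.5,165]),Rg,24)))
E
```

```text
2 -25 -25 -0.094 0 0 95; 2 -23 -28 -0.094 0 0 95; 2 -20 -30 -0.094 0 0 95; 2 -17 -31 -0.094 0 0 95; 2 -14 -33 -0.094 0 0 95; 2 -11 -34 -0.094 0 0 95; 2 -8 -35 -0.094 0 0 95; 2 -4 -36 -0.094 0 0 95; 2 -1 -36 -0.094 0 0 95; 2 2 -36 -0.094 0 0 95; 2 6 -35 -0.094 0 0 95; 2 9 -35 -0.094 0 0 95; 2 12 -34 -0.094 0 0 95; 2 15 -32 -0.094 0 0 95; 2 18 -31 -0.094 0 0 95; 2 21 -29 -0.094 0 0 95; 2 24 -27 -0.094 0 0 95; 2 26 -24 -0.094 0 0 95; 2 28 -22 -0.094 0 0 95; 2 30 -19 -0.094 0 0 95; 2 32 -16 -0.094 0 0 95; 2 33 -13 -0.094 0 0 95; 2 34 -10 -0.094 0 0 95; 2 35 -7 -0.094 0 0 95
```

>>> servo_tool:
  steps: "2 -25 -25 -0.094 0 0 95; 2 -23 -28 -0.094 0 0 95; 2 -20 -30 -0.094 0 0 95; 2 -17 -31 -0.094 0 0 95; 2 -14 -33 -0.094 0 0 95; 2 -11 -34 -0.094 0 0 95; 2 -8 -35 -0.094 0 0 95; 2 -4 -36 -0.094 0 0 95"

```text
t: 0.95
eef_pos: [370.8, -277.7, 195.7]
tcp_rot: [-2.246, 1.568, 2.139]
ft_force: [0.5, 0.3, 0.0]
opening: 0.996
```

>>> servo_tool:
  steps: "2 -1 -36 -0.094 0 0 95; 2 2 -36 -0.094 0 0 95; 2 6 -35 -0.094 0 0 95; 2 9 -35 -0.094 0 0 95; 2 12 -34 -0.094 0 0 95; 2 15 -32 -0.094 0 0 95; 2 18 -31 -0.094 0 0 95; 2 21 -29 -0.094 0 0 95"

```text
t: 1.75
eef_pos: [452.1, 9.5, 179.7]
tcp_rot: [3.078, 1.569, 1.962]
ft_force: [0.4, -0.8, -0.0]
opening: 1.001
```

```bash
python3 - <<'E'
from h import *
p,R,s=pose();print(p,s['joints'])
Rg=goalR(np.radians(66),R)[0]
print("; ".join(" ".join(f"{v:g}" for v in np.r_[r[:3].round(1),r[3:].round(3)+0])+" 95" for r in plan(p,R,np.array([555,257.5,165]),Rg,8)))
E
```

```text
[452.07450647   9.54308336 179.68778257] [-0.12630615  0.29483131  2.00750384  0.00254391  0.84033829 -0.58329836]
1.9 25.2 -22.2 -0.087 0 0 95; 1.9 27 -19.9 -0.087 0 0 95; 1.9 28.6 -17.5 -0.087 0 0 95; 1.9 30.1 -14.9 -0.087 0 0 95; 1.9 31.2 -12.3 -0.087 0 0 95; 1.9 32.2 -9.5 -0.087 0 0 95; 1.8 32.9 -6.7 -0.087 0 0 95; 1.8 33.3 -3.8 -0.087 0 0 95
```

>>> servo_tool:
  steps: "2 25 -22 -0.087 0 0 95; 2 27 -20 -0.087 0 0 95; 2 29 -17 -0.087 0 0 95; 2 30 -15 -0.087 0 0 95; 2 31 -12 -0.087 0 0 95; 2 32 -10 -0.087 0 0 95; 2 33 -7 -0.087 0 0 95; 2 33 -4 -0.087 0 0 95"

```text
t: 2.55
eef_pos: [552.4, 270.9, 162.5]
tcp_rot: [2.993, 1.568, 2.605]
ft_force: [0.3, -0.5, 0.9]
opening: 0.994
```

```bash
cat > snap.py <<'E'
import sys,cv2,numpy as np
from cell import read_camera,get_calibration,sensors
def snap(n,tag):
    c=get_calibration(n);p,d=read_camera(n)
    cv2.imwrite(f"pics/{n}{tag}.png",p);np.savez(f"pics/{n}{tag}.npz",p=p,d=d,**{k:np.array(c[k]) for k in c})
if __name__=="__main__":
    for n in sys.argv[2:]: snap(n,sys.argv[1])
E
python3 snap.py 1 wrist; python3 - <<'E'
from h import *
pp,R,s=pose();print(pp,R.as_matrix().round(3),s['joints'],s['t'])
p,X=cloud("pics/wrist1.npz")
Z=X[...,2]
near=np.hypot(X[...,0]-555,X[...,1]-257)<110
t=near&(Z>80)&(Z<96)
print(np.histogram(Z[near],bins=np.arange(-5,110,5)))
r=cv2.minAreaRect(X[t][:,:2].astype(np.float32));print("top",r,t.sum(),np.median(X[t],0))
m=near&(Z>8)&(Z<22)&(p.min(2)>130)
r=cv2.minAreaRect(X[m][:,:2].astype(np.float32));print("plate",r,m.sum(),np.median(X[m],0))
E
```

```text
[553.58791131 274.64418465 162.11657653] [[-0.001  0.371  0.928]
 [ 0.003  0.928 -0.371]
 [-1.     0.002 -0.002]] [ 0.35230253  0.53541206  1.63462574  0.00380649  0.97195135 -0.84018263] 2.6
(array([ 4854, 12837,  1244,  1130,  6905,   284,   242,   213,   360,
        1227,    83,    80,    92,    98,   106,   106,   113,   124,
        2103,     2,     0,     0]), array([ -5,   0,   5,  10,  15,  20,  25,  30,  35,  40,  45,  50,  55,
        60,  65,  70,  75,  80,  85,  90,  95, 100, 105]))
top ((552.4817504882812, 256.9853820800781), (55.760154724121094, 26.201566696166992), 65.55036163330078) 2229 [551.15198467 257.25717101  87.79758572]
plate ((552.6345825195312, 256.73724365234375), (160.05088806152344, 90.31651306152344), 65.60576629638672) 7830 [539.20562905 269.5850317   15.7883362 ]
```

View pics/wrist1.png

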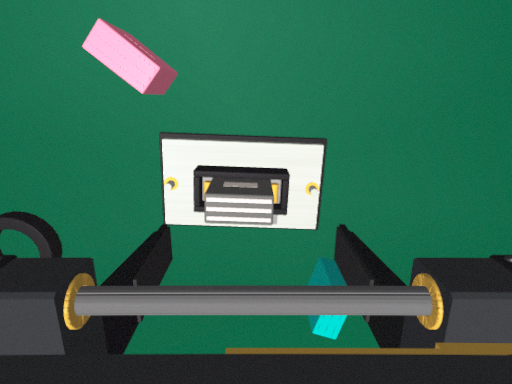

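The wrist view shows the module top at about (240,200), with the brass bars just off both of its ends at (207,192) and (274,192). The turquoise block is at (325,300) and the pink one at (130,60). Now I align over the module and check the clearances.

```bash
python3 - <<'E'
from h import *
p,R,s=pose();print(p,s['joints'])
Rg=goalR(np.radians(65.6),R)[0]
print("; ".join(" ".join(f"{v:g}" for v in np.r_[r[:3].round(1),r[3:].round(3)+0])+" 95" for r in plan(p,R,np.array([553,257,150]),Rg,2)))
for n in("scene","side"):
    im,X=cloud(f"pics/{n}0.npz");h=cv2.cvtColor(im,cv2.COLOR_BGR2HSV)
    m=(h[...,0]>85)&(h[...,0]<95)&(h[...,1]>120)&(X[...,2]>8)&(X[...,2]<90)&(h[...,2]>90)
    m&=np.hypot(X[...,0]-555,X[...,1]-257)<250
    d=X[m][:,:2]-[553,257];a=np.radians(65.6)
    l=d@[np.cos(a),np.sin(a)];x=d@[np.sin(a),-np.cos(a)]
    print(n,m.sum(),np.percentile(l,[2,98]),np.percentile(x,[2,98]),np.percentile(X[m][:,2],[2,98]))
E
```

```text
[553.58791131 274.64418465 162.11657653] [ 0.35230253  0.53541206  1.63462574  0.00380649  0.97195135 -0.84018263]
6 -8.3 3 0.023 -0.001 -0.001 95; 6 -8.2 3.2 0.023 -0.001 -0.001 95
scene 392 [ 78.44068483 108.42055774] [ 88.53576371 145.70077428] [10.62914143 66.90806217]
side 652 [ 81.19459023 114.7076428 ] [ 85.97607741 139.4525779 ] [10.42886376 67.89520588]
```

>>> servo_tool:
  steps: "6 -8.3 3 0.023 0 0 95; 6 -8.3 3 0.023 0 0 95; 0 0 0 0 0 0 95; 0 0 0 0 0 0 95; 0 0 0 0 0 0 95; 0 0 0 0 0 0 95; 0 0 0 0 0 0 95; 0 0 0 0 0 0 95"

```text
t: 3.4
eef_pos: [552.1, 254.2, 148.7]
tcp_rot: [2.945, 1.567, 2.512]
ft_force: [-0.3, 0.1, -0.6]
opening: 0.998
```

```bash
cat > meas.py <<'E'
import sys
from snap import snap
from h import *
tag=sys.argv[1]
snap("wrist",tag)
pp,R,s=pose();print(pp.round(2),R.as_matrix().round(4).tolist(),s['t'],s['ft_force'])
p,X=cloud(f"pics/wrist{tag}.npz")
Z=X[...,2]
near=np.hypot(X[...,0]-553,X[...,1]-257)<110
t=near&(Z>80)&(Z<96)
r=cv2.minAreaRect(X[t][:,:2].astype(np.float32));print("top",r,t.sum(),np.median(X[t],0))
m=near&(Z>8)&(Z<22)&(p.min(2)>130)
r=cv2.minAreaRect(X[m][:,:2].astype(np.float32));print("plate",r,m.sum(),np.median(X[m],0))
E
python3 meas.py 2;python3 - <<'E'
import cv2;p=cv2.imread('pics/wrist2.png');cv2.imwrite('pics/wrist2c.png',cv2.resize(p[100:300,120:380],None,fx=3,fy=3))
E
```

```text
[552.12 254.24 148.69] [[-0.003, 0.4191, 0.9079], [0.0021, 0.9079, -0.4191], [-1.0, 0.0007, -0.0036]] 3.45 [0.00452601 0.20783013 0.32669293]
top ((552.251708984375, 257.009521484375), (56.10798263549805, 26.244258880615234), 65.55160522460938) 2500 [551.20830957 257.52268398  87.80292887]
plate ((552.5621948242188, 256.7001037597656), (160.11572265625, 90.10853576660156), 65.5611572265625) 8583 [538.91860946 266.41693653  15.79254272]
```

View pics/wrist2c.png

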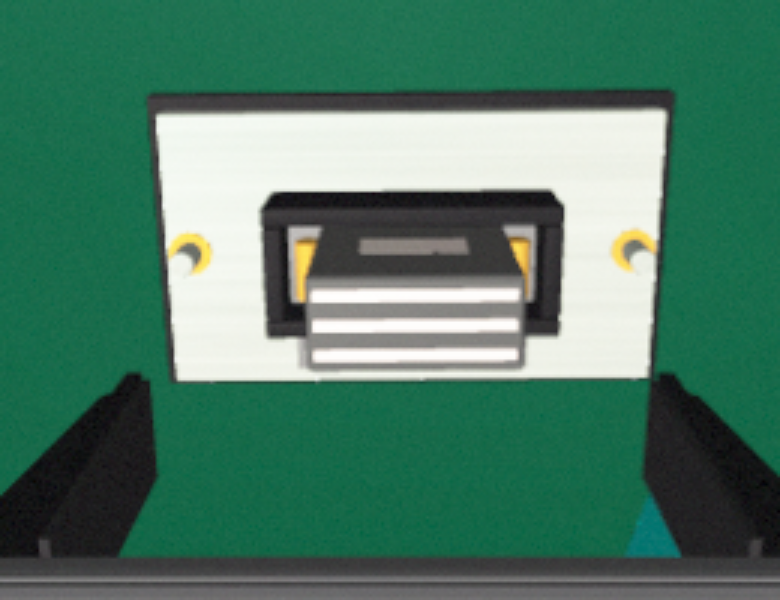

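>>> servo_tool:
  steps: "15 1.3 -0.4 -0.006 -0.003 0 95; 15 1.3 -0.4 0 0 0 95; 15 0 0 0 0 0 95; 15 0 0 0 0 0 90; 15 0 0 0 0 0 85; 10 0 0 0 0 0 80; 5 0 0 0 0 0 75; 0 0 0 0 0 0 70"

```text
t: 4.25
eef_pos: [553.4, 258.2, 56.8]
tcp_rot: [0.981, 1.567, 0.556]
ft_force: [0.2, -0.7, -0.2]
opening: 0.762
```

```bash
python3 - <<'E'
from h import *
p,R,s=pose();print(p,R.as_matrix().round(4).tolist(),s['ft_force'],s['opening']*95.1)
d=np.array([552.4,256.9,55])-p;print(R.inv().apply(d))
E
```

```text
[553.40458656 258.18956872  56.78941631] [[0.0032, 0.4125, 0.911], [0.002, 0.911, -0.4125], [-1.0, 0.0032, 0.0021]] [ 0.22133735 -0.68932232 -0.20705037] 72.49331639209996
[ 1.78355106 -1.59479931 -0.38697953]
```

>>> servo_tool:
  steps: "1.8 -1.6 -0.4 0 0.002 -0.003 70; 0 0 0 0 0 0 66; 0 0 0 0 0 0 64; 0 0 0 0 0 0 62; 0 0 0 0 0 0 60; 0 0 0 0 0 0 59; 0 0 0 0 0 0 59; 0 0 0 0 0 0 59"

```text
t: 5.05
eef_pos: [553.3, 257.2, 57.3]
tcp_rot: [0.745, 1.567, 0.32]
ft_force: [0.2, -0.3, -0.8]
opening: 0.621
```

```bash
python3 snap.py 3 wrist side; python3 - <<'E'
from h import *
p,R,s=pose();print(p,R.as_matrix().round(4).tolist(),s['ft_force'],s['opening']*95.1)
a=cv2.imread('pics/side3.png')[220:345,130:290];cv2.imwrite('pics/side3c.png',cv2.resize(a,None,fx=5,fy=4.8,interpolation=cv2.INTER_CUBIC)[:600,:800])
E
```

```text
[553.30952496 257.15472485  57.28305   ] [[0.0033, 0.4124, 0.911], [0.0011, 0.911, -0.4124], [-1.0, 0.0023, 0.0026]] [ 0.46069415 -0.41433429 -0.74259423] 59.22975353788208
```

View pics/side3c.png

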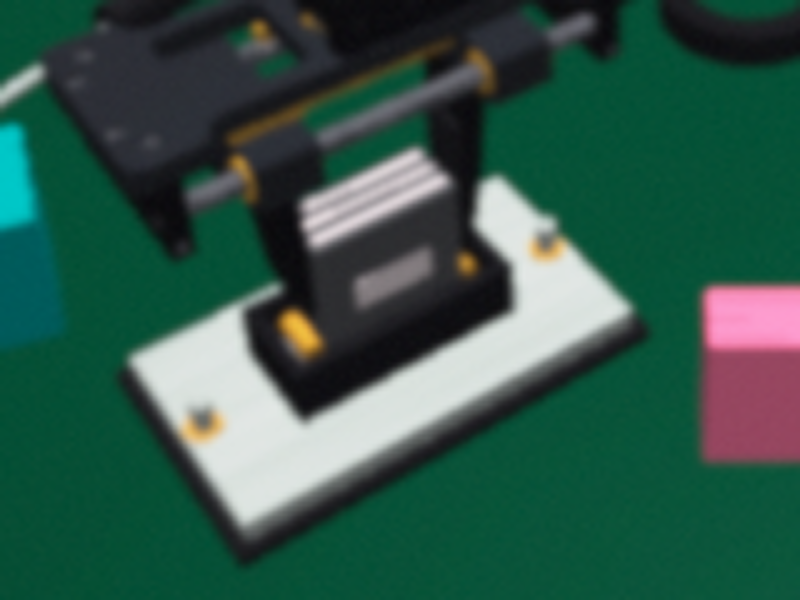

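View pics/wrist3.png

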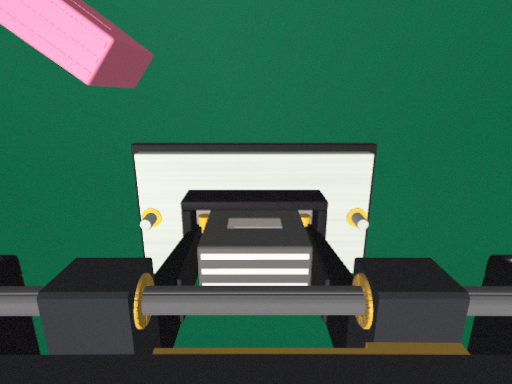

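>>> servo_tool:
  steps: "2.5 -0.4 0 0 0 -0.002 59; 0.5 0 0 0 0 0 59; 0 0 0 0 0 0 57; 0 0 0 0 0 0 55; 0 0 0 0 0 0 50; 0 0 0 0 0 0 50; 0 0 0 0 0 0 50; 0 0 0 0 0 0 50"

```text
t: 5.95
eef_pos: [553.5, 257.3, 54.0]
tcp_rot: [0.363, 1.568, -0.062]
ft_force: [0.5, 1.0, 0.0]
opening: 0.589
```

```bash
python3 - <<'E'
from h import *
p,R,s=pose();print(p,R.as_matrix().round(4).tolist(),s['ft_force'],s['moment'],s['opening']*95.1)
E
```

```text
[553.46420245 257.31408914  54.03132505] [[0.0033, 0.4124, 0.911], [-0.0002, 0.911, -0.4124], [-1.0, 0.0012, 0.0031]] [0.50249101 0.98192706 0.01986745] [ 0.19999493 -0.15954573 -0.0422633 ] 56.00381003588078
```

The grip is sound: the opening is 56.0 mm and the forces are near zero. Next I plan the rocking about the bar level, checking each swing against the corner touching the socket floor.

```bash
python3 - <<'E'
from h import *
p,R,s=pose(); np.savez('ref.npz',p=p,q=R.as_quat())
E
cat > rock.py <<'E'
import sys
from h import *
z=np.load('ref.npz');R0=Ro.from_quat(z['q']);p0=z['p'];L=18.
up=-R0.apply([1,0,0]);B=p0-L*up
def tgt(th,h):
    R=R0*Ro.from_rotvec([0,0,th]); return B-(L+h)*R.apply([1,0,0]),R
p,R,s=pose()
th=(R0.inv()*R).as_rotvec(); 
# current h: height along axis
v=R.inv().apply(p-B); h=-v[0]-L
hmin=lambda t:12-(12-28*np.sin(abs(t)))/np.cos(t)
print("t",round(s['t'],2),"rot",th.round(4),"h",round(h,2),"hmin",round(hmin(th[2]),2),"off y,z",v[1:].round(2),"F",np.round(s['ft_force'],1),"M",np.round(s['moment'],2),"open",round(s['opening']*95.1,2),"TCP",p.round(1))
if len(sys.argv)>1:
    t2,h2=map(float,sys.argv[1:3]); n=int(sys.argv[3]); rows=[]
    q,Q=p,R
    t1=th[2]
    for i in range(1,n+1):
        t=t1+(t2-t1)*i/n; hh=h+(h2-h)*i/n
        q2,Q2=tgt(t,hh)
        # spread starting offset
        rows.append(np.r_[Q.inv().apply(q2-q),(Q.inv()*Q2).as_rotvec()]); q,Q=q2,Q2
    for r in rows: print(" ".join(f"{v:g}" for v in np.r_[r[:3].round(1)+0,r[3:].round(3)+0])+" 45;")
E
python3 rock.py 0.08 2.1 6
```

```text
t 5.95 rot [0. 0. 0.] h 0.0 hmin 0.0 off y,z [ 0. -0.] F [0.5 1.  0. ] M [ 0.2  -0.16 -0.04] open 56.0 TCP [553.5 257.3  54. ]
-0.3 -0.2 0 0 0 0.013 45;
-0.3 -0.2 0 0 0 0.013 45;
-0.3 -0.3 0 0 0 0.013 45;
-0.3 -0.3 0 0 0 0.013 45;
-0.3 -0.3 0 0 0 0.013 45;
-0.3 -0.3 0 0 0 0.013 45;
```

>>> servo_tool:
  steps: "-0.5 -0.4 0 0 0 0.02 45; -0.5 -0.4 0 0 0 0.02 45; -0.5 -0.4 0 0 0 0.02 45; -0.5 -0.4 0 0 0 0.02 45; 0 0 0 0 0 0 45; 0 0 0 0 0 0 45; 0 0 0 0 0 0 45; 0 0 0 0 0 0 45"

```text
t: 6.75
eef_pos: [552.6, 255.6, 56.3]
tcp_rot: [1.533, 1.482, 1.108]
ft_force: [0.9, 2.5, -1.8]
opening: 0.585
```

```bash
python3 rock.py -0.10 3 5
```

```text
t 6.75 rot [ 0.0003 -0.0003  0.0875] h 2.38 hmin 2.41 off y,z [-0.14 -0.05] F [ 0.9  2.5 -1.8] M [ 0.25 -0.13  0.06] open 55.67 TCP [552.6 255.6  56.3]
-0.1 0.9 0.1 0 0 -0.038 45;
-0.1 0.8 0 0 0 -0.038 45;
-0.1 0.8 0 0 0 -0.038 45;
-0.1 0.8 0 0 0 -0.038 45;
-0.1 0.8 0 0 0 -0.038 45;
```

>>> servo_tool:
  steps: "-0.1 0.9 0.1 0 0 -0.038 45; -0.1 0.8 0 0 0 -0.038 45; -0.1 0.8 0 0 0 -0.038 45; -0.1 0.8 0 0 0 -0.038 45; -0.1 0.8 0 0 0 -0.035 45; 0 0 0 0 0 0 45; 0 0 0 0 0 0 45; 0 0 0 0 0 0 45"

```text
t: 7.55
eef_pos: [554.7, 259.9, 56.7]
tcp_rot: [-1.529, 1.465, -1.957]
ft_force: [0.0, -0.5, 0.4]
opening: 0.59
```

```bash
python3 rock.py 0.13 4.2 5
```

```text
t 7.55 rot [ 0.0026 -0.0012 -0.1065] h 2.89 hmin 2.93 off y,z [0.64 0.11] F [ 0.  -0.5  0.4] M [ 0.05 -0.09  0.  ] open 56.15 TCP [554.7 259.9  56.7]
-0.2 -1.6 -0.1 -0.003 0.001 0.047 45;
-0.2 -1 0 0 0 0.047 45;
-0.2 -1 0 0 0 0.047 45;
-0.2 -1 0 0 0 0.047 45;
-0.2 -1 0 0 0 0.047 45;
```

>>> servo_tool:
  steps: "-0.2 -1.6 -0.1 -0.003 0.001 0.047 45; -0.2 -1 0 0 0 0.047 45; -0.2 -1 0 0 0 0.047 45; -0.2 -1 0 0 0 0.047 45; -0.2 -1 0 0 0 0.04 45; 0 0 0 0 0 0 45; 0 0 0 0 0 0 45; 0 0 0 0 0 0 45"

```text
t: 8.35
eef_pos: [552.0, 254.1, 57.3]
tcp_rot: [1.543, 1.439, 1.117]
ft_force: [1.0, 4.9, -0.6]
opening: 0.585
```

```bash
python3 rock.py -0.15 5.4 6; python3 snap.py 4 side; python3 - <<'E'
from h import *
a=cv2.imread('pics/side4.png')[220:345,130:290];cv2.imwrite('pics/side4c.png',cv2.resize(a,None,fx=5,fy=4.8,interpolation=cv2.INTER_CUBIC)[:600,:800])
E
```

```text
t 8.35 rot [ 0.0013 -0.0007  0.1304] h 3.58 hmin 3.57 off y,z [-0.7   0.05] F [ 1.   4.9 -0.6] M [ 0.43 -0.08  0.16] open 55.67 TCP [552.  254.1  57.3]
-0.3 1.7 0 -0.001 0.001 -0.047 45;
-0.3 1 0 0 0 -0.047 45;
-0.3 1.1 0 0 0 -0.047 45;
-0.3 1.1 0 0 0 -0.047 45;
-0.3 1.1 0 0 0 -0.047 45;
-0.3 1.1 0 0 0 -0.047 45;
```

View pics/side4c.png

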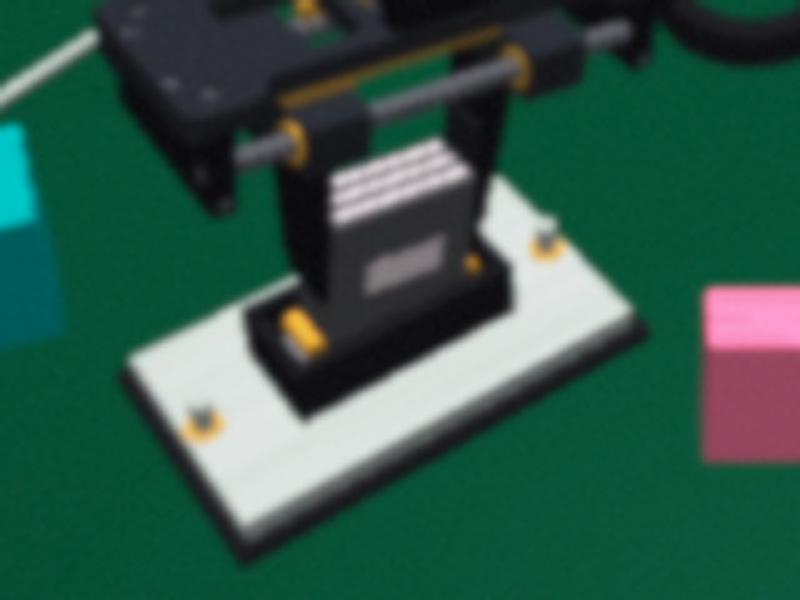

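The module leans with the gripper, and the carrier edges and pins sit at the same pixels as before. The rocking continues.

>>> servo_tool:
  steps: "-0.3 1.5 0 -0.001 0.001 -0.047 45; -0.3 1 0 0 0 -0.047 45; -0.3 1 0 0 0 -0.047 45; -0.3 1 0 0 0 -0.047 45; -0.3 1 0 0 0 -0.047 45; -0.3 0.9 0 0 0 -0.04 45; 0 0 0 0 0 0 45; 0 0 0 0 0 0 45"

```text
t: 9.2
eef_pos: [555.5, 260.9, 57.8]
tcp_rot: [-1.54, 1.419, -1.97]
ft_force: [-0.5, 0.5, 2.2]
opening: 0.588
```

```bash
python3 rock.py 0.15 6.7 6
```

```text
t 9.2 rot [ 0.0045 -0.0013 -0.1525] h 4.12 hmin 4.16 off y,z [0.77 0.36] F [-0.5  0.5  2.2] M [ 0.21 -0.08 -0.01] open 55.87 TCP [555.5 260.9  57.8]
-0.4 -1.9 -0.3 -0.005 0.001 0.05 45;
-0.4 -1.2 0 0 0 0.05 45;
-0.4 -1.2 0 0 0 0.05 45;
-0.4 -1.2 0 0 0 0.05 45;
-0.4 -1.2 0 0 0 0.05 45;
-0.4 -1.2 0 0 0 0.05 45;
```

>>> servo_tool:
  steps: "-0.6 -1.7 -0.3 -0.005 0.001 0.05 45; -0.6 -1.1 0 0 0 0.05 45; -0.6 -1.1 0 0 0 0.05 45; -0.6 -1.1 0 0 0 0.05 45; -0.6 -1.1 0 0 0 0.05 45; -0.6 -1 0 0 0 0.04 45; 0 0 0 0 0 0 45; 0 0 0 0 0 0 45"

```text
t: 10.0
eef_pos: [551.8, 252.8, 61.1]
tcp_rot: [1.535, 1.413, 1.105]
ft_force: [0.7, 9.7, -6.9]
opening: 0.586
```

```bash
python3 rock.py -0.15 7.5 6
```

```text
t 10.0 rot [ 0.0058 -0.003   0.1564] h 7.48 hmin 4.27 off y,z [-0.86  0.47] F [ 0.7  9.7 -6.9] M [ 1.73 -0.3   0.11] open 55.71 TCP [551.8 252.8  61.1]
0 2.2 -0.4 -0.006 0.003 -0.051 45;
0 1.3 0 0 0 -0.051 45;
0 1.3 0 0 0 -0.051 45;
0 1.3 0 0 0 -0.051 45;
0 1.3 0 0 0 -0.051 45;
0 1.3 0 0 0 -0.051 45;
```

>>> servo_tool:
  steps: "-0.2 1.6 -0.3 -0.006 0.003 -0.05 45; -0.2 1.2 0 0 0 -0.05 45; -0.2 1.2 0 0 0 -0.05 45; -0.2 1.2 0 0 0 -0.05 45; -0.2 1.2 0 0 0 -0.05 45; -0.2 1 0 0 0 -0.045 45; 0 0 0 0 0 0 45; 0 0 0 0 0 0 45"

```text
t: 10.8
eef_pos: [555.5, 260.2, 63.1]
tcp_rot: [-1.519, 1.435, -1.952]
ft_force: [-0.1, 1.2, 0.0]
opening: 0.587
```

```bash
python3 rock.py 0.15 9.5 6
```

```text
t 10.8 rot [ 0.0076 -0.0034 -0.1364] h 9.29 hmin 3.73 off y,z [-0.22  0.8 ] F [-0.1  1.2  0. ] M [-0.14 -0.04 -0.01] open 55.78 TCP [555.5 260.2  63.1]
0 -1.1 -0.7 -0.008 0.003 0.048 45;
0 -1.3 0 0 0 0.048 45;
0 -1.3 0 0 0 0.048 45;
0 -1.3 0 0 0 0.048 45;
0 -1.3 0 0 0 0.048 45;
0 -1.3 0 0 0 0.048 45;
```

>>> servo_tool:
  steps: "-0.1 -1 -0.7 -0.008 0.003 0.05 45; -0.2 -1.2 0 0 0 0.05 45; -0.2 -1.2 0 0 0 0.05 45; -0.2 -1.2 0 0 0 0.05 45; -0.2 -1.2 0 0 0 0.05 45; -0.2 -1.1 0 0 0 0.04 45; 0 0 0 0 0 0 45; 0 0 0 0 0 0 45"

```text
t: 11.6
eef_pos: [553.4, 254.0, 66.4]
tcp_rot: [1.519, 1.392, 1.087]
ft_force: [0.6, 6.5, -5.5]
opening: 0.585
```

```bash
python3 snap.py 5 side; python3 rock.py -0.15 12.5 6;  python3 - <<'E'
from h import *
a=cv2.imread('pics/side5.png')[220:345,130:290];cv2.imwrite('pics/side5c.png',cv2.resize(a,None,fx=5,fy=4.8,interpolation=cv2.INTER_CUBIC)[:600,:800])
E
```

```text
t 11.65 rot [ 0.007  -0.0069  0.1769] h 12.39 hmin 4.82 off y,z [2.35 1.54] F [ 1.5  5.1 -2.4] M [ 1.27 -0.19  0.16] open 55.91 TCP [553.4 254.   66.4]
0 -0.7 -1.3 -0.007 0.007 -0.054 45;
0 1.7 0 0 0 -0.054 45;
0 1.7 0 0 0 -0.054 45;
0 1.7 0 0 0 -0.054 45;
0 1.7 0 0 0 -0.054 45;
0 1.7 0 0 0 -0.054 45;
```

View pics/side5c.png

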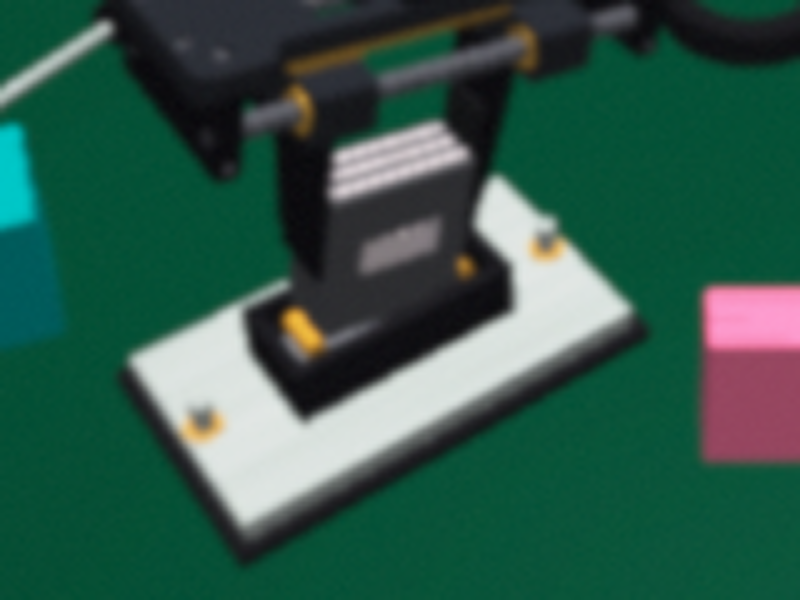

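The module is clearly higher, the socket floor shows under its raised left end at (340,335), and the carrier still rests on its base. Next is one more swing back.

>>> servo_tool:
  steps: "0 0 -0.7 -0.005 0.004 -0.054 45; -0.2 1 -0.4 0 0 -0.054 45; -0.2 1.3 0 0 0 -0.054 45; -0.2 1.3 0 0 0 -0.054 45; -0.2 1.3 0 0 0 -0.05 45; -0.2 1.3 0 0 0 -0.04 45; 0 0 0 0 0 0 45; 0 0 0 0 0 0 45"

```text
t: 12.45
eef_pos: [555.4, 259.8, 70.1]
tcp_rot: [-1.496, 1.443, -1.931]
ft_force: [-0.1, -0.4, -3.0]
opening: 0.585
```

```bash
python3 rock.py 0.12 15.5 6
```

```text
t 12.45 rot [ 0.0101 -0.0059 -0.1289] h 16.19 hmin 3.53 off y,z [-1.33  1.01] F [-0.1 -0.4 -3. ] M [ 0.19 -0.21 -0.  ] open 55.65 TCP [555.4 259.8  70.1]
0.1 -0.1 -0.8 -0.01 0.005 0.041 45;
0.1 -1.4 0 0 0 0.041 45;
0.1 -1.4 0 0 0 0.041 45;
0.1 -1.4 0 0 0 0.041 45;
0.1 -1.4 0 0 0 0.041 45;
0.1 -1.4 0 0 0 0.041 45;
```

The wrist now carries about 3 N, which is the module's own weight, so the module is free of the bars. Next I set it upright and lift.

```bash
python3 rock.py 0 20 5
```

```text
t 12.45 rot [ 0.0101 -0.0059 -0.1289] h 16.19 hmin 3.53 off y,z [-1.33  1.01] F [-0.1 -0.4 -3. ] M [ 0.19 -0.21 -0.  ] open 55.65 TCP [555.4 259.8  70.1]
-0.8 0.4 -0.8 -0.01 0.005 0.026 45;
-0.8 -0.9 0 0 0 0.026 45;
-0.8 -0.9 0 0 0 0.026 45;
-0.8 -1 0 0 0 0.026 45;
-0.8 -1 0 0 0 0.026 45;
```

>>> servo_tool:
  steps: "-0.8 0 -0.8 -0.01 0.005 0.026 45; -0.8 -0.8 0 0 0 0.026 45; -0.8 -0.8 0 0 0 0.026 45; -0.8 -0.8 0 0 0 0.026 45; -0.8 -0.8 0 0 0 0.022 45; 0 0 0 0 0 0 45; 0 0 0 0 0 0 45; 0 0 0 0 0 0 45"

```text
t: 13.25
eef_pos: [552.9, 254.9, 73.7]
tcp_rot: [1.277, 1.56, 0.848]
ft_force: [0.4, 0.4, -2.4]
opening: 0.59
```

```bash
python3 rock.py 0 38 6;  python3 snap.py 6 side; python3 - <<'E'
from h import *
a=cv2.imread('pics/side6.png')[220:345,130:290];cv2.imwrite('pics/side6c.png',cv2.resize(a,None,fx=5,fy=4.8,interpolation=cv2.INTER_CUBIC)[:600,:800])
E
```

```text
t 13.25 rot [0.0041 0.     0.0087] h 19.74 hmin 0.24 off y,z [-2.04  0.51] F [ 0.4  0.4 -2.4] M [ 0.07 -0.14  0.06] open 56.07 TCP [552.9 254.9  73.7]
-3 2.1 -0.5 -0.004 0 -0.001 45;
-3 0.1 0 0 0 -0.001 45;
-3 0.1 0 0 0 -0.001 45;
-3 0.1 0 0 0 -0.001 45;
-3 0.1 0 0 0 -0.001 45;
-3 0.1 0 0 0 -0.001 45;
```

View pics/side6c.png

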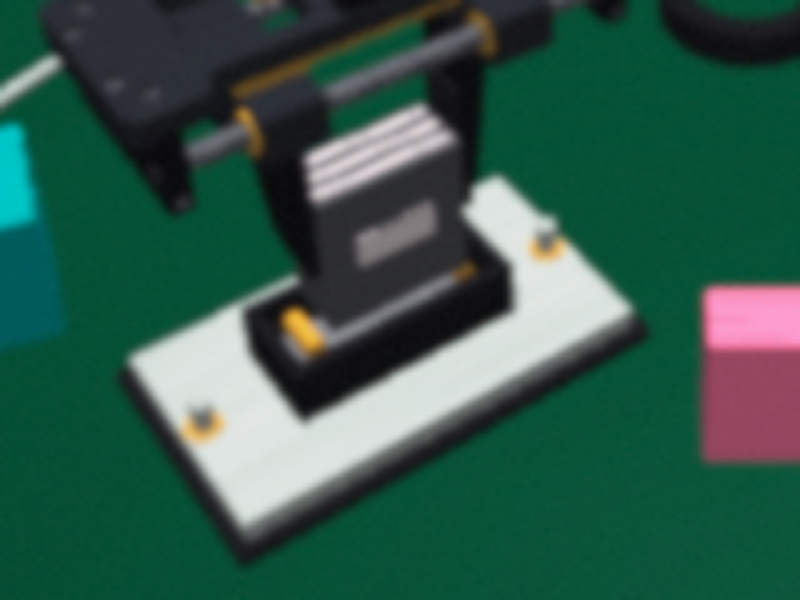

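The module is out of the bars, and light shows under its whole length from (330,330) to (465,270). The carrier hasn't moved. Next I raise it and recentre.

>>> servo_tool:
  steps: "-3 0.8 -0.2 -0.004 0 -0.004 45; -3 0.8 -0.2 0 0 -0.004 45; -3 0.3 0 0 0 0 45; -3 0 0 0 0 0 45; -3 0 0 0 0 0 45; -2 0 0 0 0 0 45; 0 0 0 0 0 0 45; 0 0 0 0 0 0 45"

```text
t: 14.1
eef_pos: [553.4, 257.8, 92.5]
tcp_rot: [0.321, 1.567, -0.103]
ft_force: [0.4, -0.7, -1.8]
opening: 0.585
```

```bash
python3 rock.py 0 38 2;  python3 snap.py 7 side wrist scene; python3 - <<'E'
from h import *
a=cv2.imread('pics/side7.png')[220:345,130:290];cv2.imwrite('pics/side7c.png',cv2.resize(a,None,fx=5,fy=4.8,interpolation=cv2.INTER_CUBIC)[:600,:800])
for n in("side","wrist","scene"):
    im,X=cloud(f"pics/{n}7.npz");d=X[...,:2]-[552.4,256.9];a=np.radians(65.55)
    l=d@[np.cos(a),np.sin(a)];x=d@[np.sin(a),-np.cos(a)];Z=X[...,2]
    m=(abs(l)<20)&(abs(x)<20)&(Z>50)&(Z<135)
    print(n,m.sum(),"z",np.percentile(Z[m],[0,1,50,99,100]).round(1),"x",np.percentile(x[m],[1,99]).round(1))
    top=(abs(l)<40)&(abs(x)<20)&(Z>120)&(Z<130)&(im.min(2)>120);print(" l of top stripes",top.sum(),np.percentile(l[top],[1,99]) if top.any() else "")
E
```

```text
t 14.1 rot [-0.0015 -0.0004  0.    ] h 38.43 hmin 0.0 off y,z [ 0.46 -0.13] F [ 0.4 -0.7 -1.8] M [ 0.05 -0.17  0.  ] open 55.65 TCP [553.4 257.8  92.5]
0.2 -0.5 0.2 0.001 0 0 45;
0.2 0 0 0 0 0 45;
side 822 z [ 64.2  66.5 112.4 130.2 130.9] x [-12.5  13.2]
 l of top stripes 271 [-24.31484163  25.17866602]
wrist 6228 z [ 62.5  65.3 124.4 127.4 128.3] x [-13.7   5.4]
 l of top stripes 3246 [-26.47543505  25.96536388]
scene 336 z [ 61.   64.1 104.9 129.3 130.7] x [-10.7  18. ]
 l of top stripes 94 [-20.71617014  27.07976456]
```

View pics/side7c.png

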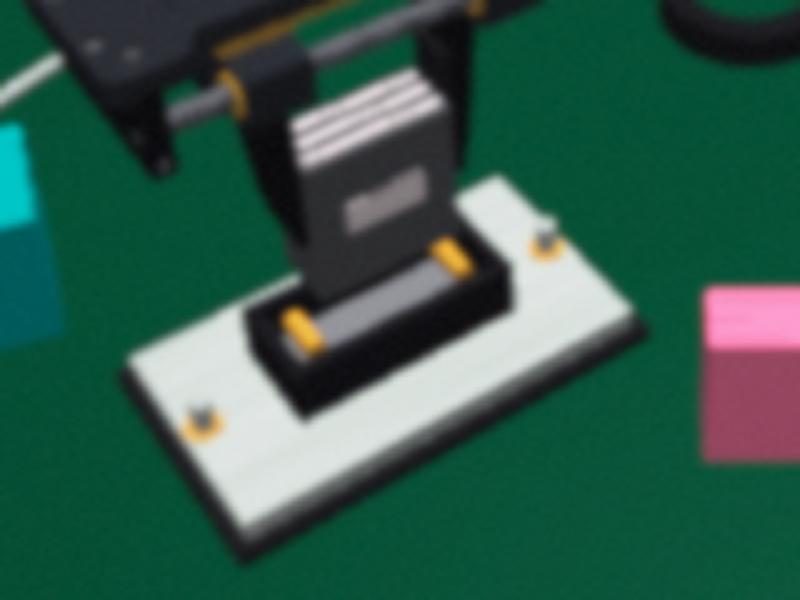

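View pics/wrist7.png

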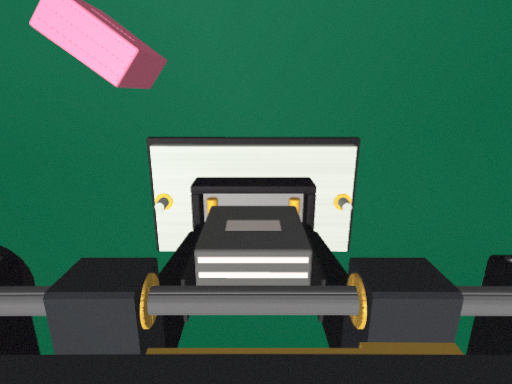

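```bash
python3 - <<'E'
from h import *
for f in("wrist2","wrist7","side0","side7","scene0","scene7"):
    im,X=cloud(f"pics/{f}.npz");d=X[...,:2]-[552.4,256.9];a=np.radians(65.55)
    l=d@[np.cos(a),np.sin(a)];x=d@[np.sin(a),-np.cos(a)];Z=X[...,2]
    c=88 if f[-1] in"02" else 126
    m=(abs(l)<26)&(abs(x)<16)&(abs(Z-c)<4)
    if f[:5]=="wrist": m&=(x<12)
    A=np.c_[l[m],x[m],np.ones(m.sum())];k=np.linalg.lstsq(A,Z[m],rcond=None)[0]
    r=cv2.minAreaRect(np.c_[l,x].reshape(l.shape+(2,))[m].astype(np.float32)) if 0 else None
    print(f,m.sum(),"plane l,x,z0",k.round(3),"median",np.median(Z[m]).round(2),"l",np.percentile(l[(abs(l)<40)&(abs(x)<12)&(abs(Z-c)<3)],[1,99]).round(1),"x",np.percentile(x[m],[1,99]).round(1))
E
```

```text
wrist2 2185 plane l,x,z0 [0.000e+00 2.000e-02 8.785e+01] median 87.88 l [-27.3  27.2] x [-12.9  11.6]
wrist7 4310 plane l,x,z0 [1.00000e-03 5.30000e-02 1.26211e+02] median 126.11 l [-29.5  28.3] x [-13.5   5.8]
side0 379 plane l,x,z0 [-5.0000e-03  9.5000e-02  9.0016e+01] median 90.37 l [-25.7  29.7] x [-12.   14.7]
side7 375 plane l,x,z0 [-0.00000e+00  1.14000e-01  1.28353e+02] median 128.76 l [-33.5  38.4] x [-12.1  13.9]
scene0 122 plane l,x,z0 [ 5.0000e-03 -4.0000e-02  8.8115e+01] median 88.0 l [-27.1  28.5] x [-10.7  15.4]
scene7 116 plane l,x,z0 [-0.00000e+00 -4.20000e-02  1.26477e+02] median 126.34 l [-35.8  34.2] x [-12.1  15.6]
```

All three cameras put the rise at 38.4 mm, so there is about 20.4 mm of air. The module is upright, the carrier is seated and both brass bars are visible. One last check on the carrier and bystanders, then I hand in.

```bash
python3 - <<'E'
from h import *
for f in("wrist2","wrist7","side0","side7"):
    im,X=cloud(f"pics/{f}.npz");Z=X[...,2]
    m=(np.hypot(X[...,0]-552,X[...,1]-257)<100)&(Z>8)&(Z<26)&(im.min(2)>150)
    print(f,"plate z",np.median(Z[m]).round(2))
a,b=[cv2.imread(f"pics/scene{i}.png") for i in "07"]
D=(cv2.absdiff(a,b).max(2)>60).astype(np.uint8)
n,_,st,_=cv2.connectedComponentsWithStats(cv2.morphologyEx(D,cv2.MORPH_OPEN,np.ones((3,3))));print(st[1:])
from cell import order
print(order.job_done())
p,R,s=pose();print(p,s['ft_force'],s['t'])
E
```

```text
wrist2 plate z 15.81
wrist7 plate z 15.83
side0 plate z 18.1
side7 plate z 18.07
[[  53    0   29    9  158]
 [  90    0   20   10  148]
 [ 144    0    3    2    6]
 [ 264    0    6   31  154]
 [ 307    1    4    5   18]
 [ 156   13    5   15   62]
 [ 272   16   63   86 2496]
 [ 315   17   14   25  198]
 [ 100   25    3    3    9]
 [ 114   33   62   71 2766]
 [  42   74    5    9   29]
 [  55   81   21   20  211]
 [ 113   89    3    3    9]
 [ 311   98    3    3    9]
 [ 264  101   13   13   72]
 [ 305  104    7    8   37]
 [ 282  112   11   22  132]
 [ 289  113   17    9  101]
 [ 292  138   13    6   50]]
the job is handed in; nothing more can be done
None
the job is handed in; nothing more can be done
```

I gripped the module across its two end faces and rocked it about the bar level in nine swings. The first three were smaller, up to about 0.13 rad, and the rest were about 0.13 to 0.18 rad. It came free, and I set it upright and lifted it straight over its socket. The job was handed in at about 14 s with the module still held.

**Final checks:**
- **Height:** all three cameras showed a rise of 38.4 mm. The foot is about 62 mm above the bench, so there is about 20 mm of air over the rim.
- **Pose:** the module is upright and about 1 mm or less off centre, with 55.7 mm of finger opening, so the grip is sound.
- **Carrier:** in the before and after views its height is unchanged to within 0.03 mm. In the side pictures taken during the work it never looked lifted. The wrist readings never showed more than about 7 N of downward pull, but they were taken only at the end of each swing.
- **Other things on the bench:** the scene view showed changes only around the arm and the module.

**Disagreements:**
- Before the grasp, the fixed cameras placed the module about 2.5 mm further out in x than the wrist camera. I used the wrist camera, and the fingers closed with almost no side force.
- Some swings rose unevenly, up to about 3 to 4 mm instead of the planned 1 to 2 mm. One swing drifted about 2 mm sideways, which I corrected in the next swings.

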